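Clear the screw tins off the cover and hold it over the control box for screwing

ROBOT

A 6-joint arm with a two-finger parallel gripper is mounted at the origin on the work surface. World frame = base frame: x ahead of the robot, y to its left, z up, the work surface at z = 0. Lengths are in m, angles in rad, forces in N, time in s.
With the tool pointing down it reaches from about 0.35 to 0.975 m from the base axis. Payload 17.4 kg.
Tool frame: the origin (TCP) lies at the centre of the arm's flange, where the gripper is bolted on; the fingertips stand 173 mm ahead of it and the grasp point (between the pads) lies 155 mm ahead of it (arm.finger_overhang is the distance from the TCP to the fingertips, in m); z points along the fingers, y is the line along which they close (so a half turn about z gives the same grasp; the last joint's range is limited). The gripper opens to 85 mm and grips with 20 to 120 N. Pads are 22 mm wide; open, the fingers measure 114 mm over their backs; the gripper's body (76 mm by 85 mm) begins 54 mm behind the grasp point. The pads swing forward as they close: fully open they stand 13 mm farther back than shut.
Start: joints at [1.175, 0.116, 1.442, -0, 1.584, -0.038], TCP at [0.236, 0.632, 0.405] pointing down, gripper open.
Joint ranges: [-2.83, 2.83], [-0.83, 2.19], [0.07, 2.5], [-1.14, 4.28], [0.01, 3], [-2.97, 2.97]. Speed limits (rad/s): [1.89, 1.89, 2.22, 3.14, 3.14, 3.14].

INTERFACE

Orientations are given as a unit quaternion [w, x, y, z].
In Python, from bench import arm, hand, ik, capture, calibration, workorder gives the robot as it stands. The module is installed in compiled form; this text tells all that it offers. Calls block until the motion is done:
- arm.move_pose(position, orientation): joint-space move of the TCP to a pose.
- arm.move_l(position, rot=None, speed=0.15): straight line of the TCP; rot=None keeps the orientation; speed is the mean speed in m/s.
- arm.goto_joints(angles): joint-space move.
- hand.set_gripper(opening): opening from 0.0 (shut) to 1.0 (fully open); the grip force is fixed at half the most; returns when the fingers have stopped.
- arm.dwell(seconds).
- ik(position, orientation): joint angles nearest the present ones, or None.
- arm.read_state(): the state.
- capture(name): name is "scene" or "side" or "wrist"; returns the picture (420x560x3 uint8, red, green, blue); there is no depth.
- calibration(name): a dict with "fx", "fy", "cx", "cy" (pixels), "R" (3x3) and "t" (3): a world point X has camera coordinates R X + t; the wrist camera has in their place "T_tool_cam" (4x4, takes a point from camera to tool coordinates, whose origin is the TCP and whose axes are the flange's). Camera axes: x right, y down, z forward; pixel columns grow to the right and rows downward; lengths in m; the calibration is good to about 2 mm. A picture is of the moment at which its call begins: read the wrist's pose just before it. calibration takes no time and is no camera call.
A pose or a line that the arm cannot do raises arm.PlanningError and nothing moves.
- workorder.hand_in(): hands the job in; it is judged then, once.
The state is a dict: "time_s": time; "qpos": joint angles; "qd": joint speeds; "effort": joint torques, N m; "position": TCP position; "ee_rot": TCP orientation; "ft_force": force on the tool from outside, world axes, zero at the start; "torque": the same for the moment, N m; "opening": opening from 0.0 (shut) to 1.0 (fully open); "finger_force": force on a finger pad.
Only numpy, scipy, OpenCV 4.12 (cv2) and the standard library are available. Lean on these libraries where they do the work, as an engineer would, in place of code of your own. Each camera call takes 0.05 s, during which the arm holds its last target. There are 200 camera calls.

TASK

Two screw tins are standing on the loose cover plate: first set them upright on the two empty round marks on the low shelf, completing the neat row with the two tins already there. Then pick up the cover by its handle and finish while holding it: level, hovering about 15 mm above the open control box with all four threaded inserts fully in view through the cover's holes (either way round), ready for the screws. Never let the cover touch the box, and leave the row's other tins and everything else on the bench where they are.

Things in the scene. Friction and masses are not known exactly. Their poses are not given: they have to be found in the camera images.
- cover: bare-aluminium plate 200 (x) x 120 (y) x 5 mm, about 0.4 kg, flat on the bench. Origin: centre of underside. Four 14 mm through holes at x +-84, y +-44 mm. Steel U handle across its centre: grip bar 12 mm wide (x), 70 mm long (y), spanning 24 to 40 mm above the underside, on 12 x 12 mm posts at y +-29 mm. Same after a half turn about z
- hole_a (a point): centre of the cover's corner hole at its x +84, y +44 mm, at the underside
- hole_b (a point): centre of the cover's other, diagonal hole at x -84, y -44 mm, at the underside
- box: open grey control box, fixed to the bench left or right of the cover, 200 (x) x 120 (y) x 55 mm high, 4 mm walls, circuit parts inside. Origin: centre of underside. In its four corner bosses, flush with the rim, 10 mm brass inserts with 6 mm threaded holes at x +-84, y +-44 mm, matching the cover's holes. Same after a half turn about z
- box_rim (a point): centre of the box's open top, level with its rim, 55 mm above the bench
- thread_a (a point): centre of the threaded hole at the box's x +84, y +44 mm, at rim height
- thread_b (a point): centre of the other, diagonal threaded hole at x -84, y -44 mm, at rim height
- shelf: low wooden shelf, fixed, across the cover from the box, 250 (x) x 90 (y) mm, board top 60 mm above the bench. Origin: centre of underside, on the bench. Four places in a row on its centre line at x -84, -28, +28, +84 mm: two taken by tins, two empty with dark round marks
- spot_a: dark flat round mark, 44 mm across, on the shelf board: an empty place of the row. Origin: its centre at the board's top, where the tin stands (the mark is only 1 mm of surface and is not felt)
- spot_b: the other empty place, the same
- tin_a: round plain metal screw tin, 40 mm diameter, 50 mm high, about 0.12 kg, standing upright on the cover at about its x +60 mm. Origin: centre of its underside
- tin_b: the same kind of tin, standing upright on the cover at about its x -60 mm. Origin: centre of its underside
- row_tin_a: the same kind of tin, already in the row on the shelf; leave it. Origin: centre of its underside
- row_tin_b: the other tin already in the row on the shelf; leave it. Origin: centre of its underside
- punch: bystander: steel doming punch standing upright, 24 mm diameter, 45 mm high, beside the cover's +y edge. Origin: centre of its underside
- bench_block: bystander: steel bench block 40 x 40 x 18 mm, beside the cover's -y edge. Origin: centre of its underside
- hammer: bystander: hammer, 220 mm long, lying at the back, far beyond the cover
- screwdriver: bystander: screwdriver, 180 mm long, lying at the right side of the bench
- bur_stand: bystander: round tiered wooden stand with burs, 116 mm diameter, about 95 mm high, at the back. Origin: centre of its underside
- dish: bystander: white bowl, 90 mm diameter, 30 mm high, at the back. Origin: centre of its underside
Things that resemble listed ones, but are neither listed nor needed, are in the scene too. Of the things that look like the cover, take the one that is farthest to the robot's left at the start. Leave any red look-alike of the tin_b alone.

How it is judged:
By the outcome, as a careful person would: the job done as asked, in the order asked, and still so for the second after the job is handed in, while the arm keeps its last pose, push and grip.
It also fails if it takes over 72 s, if anything falls off the work surface, if the arm or the gripper's body presses on something with over 40 N, if the wrist force passes 120 N, or if a joint passes its speed limit or range.

## Working session

There is one attempt and no reset: what is moved stays moved. The work goes in short steps, each a Python script; the robot and the scene stay as the last script left them, time stands still between calls to the robot, and variables do not carry over. Pictures are saved under pics/ and viewed, at most 10 in all, crops included, and the job is handed in when it is done.

```bash
mkdir -p pics
cat > h.py <<'E'
import numpy as np, cv2
from bench import arm, hand, ik, capture, calibration, workorder
from scipy.spatial.transform import Rotation as Ro
def qR(q): return Ro.from_quat([q[1],q[2],q[3],q[0]]).as_matrix()
def cam(name):
    c=calibration(name)
    if name=="wrist":
        s=arm.read_state(); T=np.eye(4); T[:3,:3]=qR(s["ee_rot"]); T[:3,3]=s["position"]
        M=T@np.array(c["T_tool_cam"]); Rc,o=M[:3,:3],M[:3,3]
    else:
        R=np.array(c["R"]); Rc=R.T; o=-R.T@np.array(c["t"])
    return c,Rc,o
def ray(C,u,v,z):
    c,Rc,o=C; d=Rc@np.array([(u-c["cx"])/c["fx"],(v-c["cy"])/c["fy"],1]); return o+d*(z-o[2])/d[2]
def proj(C,X):
    c,Rc,o=C; p=Rc.T@(np.array(X)-o); return np.array([c["fx"]*p[0]/p[2]+c["cx"],c["fy"]*p[1]/p[2]+c["cy"]])
def shot(name,f):
    C=cam(name); im=np.array(capture(name)); cv2.imwrite("pics/"+f,im[:,:,::-1]); return C,im
def down(yaw):  # tool y axis at angle yaw in world xy, z down
    y=np.array([np.cos(yaw),np.sin(yaw),0]);z=np.array([0,0,-1.]);x=np.cross(y,z)
    q=Ro.from_matrix(np.c_[x,y,z]).as_quat(); return [q[3],q[0],q[1],q[2]]
E
python3 - <<'E'
from h import *
s=arm.read_state(); print(s)
for n in("scene","side","wrist"):
    C,im=shot(n,n+"0.png"); print(n,C[2].round(3),C[1][:,2].round(2),C[0]["fx"])
print(arm.finger_overhang, calibration("wrist")["T_tool_cam"])
a,b=[cv2.imread(f"pics/{n}0.png") for n in("side","wrist")]
cv2.imwrite("pics/sw.png",cv2.resize(np.hstack([a,b]),(800,300)))
E
```

```text
{'time_s': 0.0, 'qpos': array([ 1.17522231e+00,  1.16474990e-01,  1.44227859e+00, -1.38996318e-05,
        1.58401722e+00, -3.78155292e-02]), 'qd': array([-0.00129403, -0.00069925, -0.00074588,  0.00036631, -0.00058262,
        0.00036661]), 'effort': array([ 2.30502774e-04, -7.31940722e+01, -6.32533979e+01, -7.14801402e-06,
        6.08139773e-03,  4.46961781e-05]), 'position': array([0.23638918, 0.6322568 , 0.4039612 ]), 'ee_rot': array([-1.19865950e-04,  1.77926869e-01,  9.84043537e-01, -5.76792081e-04]), 'ft_force': array([ 0.24124071, -0.31567512,  0.01999988]), 'torque': array([ 0.02980982, -0.03142792,  0.08342116]), 'finger_force': 0.0, 'opening': 0.999993584951577}
scene [ 1.031 -0.782  1.112] [-0.39  0.52 -0.76] 541.2454305130418
side [0.391 0.736 0.894] [ 0.1 -0.7 -0.7] 495.5919965300573
wrist [0.168 0.658 0.372] [ 0.27 -0.1  -0.96] 376.6009321572134
0.1734 [[ 5.39986099e-04 -9.57985703e-01 -2.86815448e-01  7.28118748e-02]
 [ 9.99999830e-01  5.80485509e-04 -5.61713503e-05 -2.10364710e-04]
 [ 2.20303562e-04 -2.86815369e-01  9.57985853e-01  3.18420294e-02]
 [ 0.00000000e+00  0.00000000e+00  0.00000000e+00  1.00000000e+00]]
```

View pics/scene0.png

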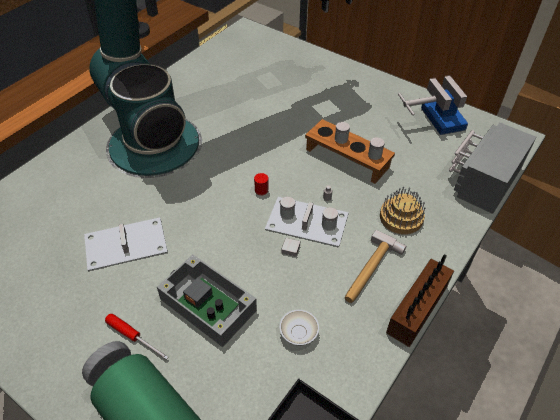

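View pics/sw.png

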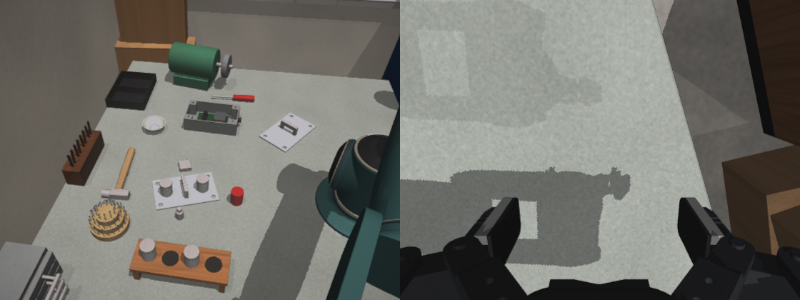

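The scene picture shows two cover look-alikes. The one at (307,220) carries two tins, and a bare one lies at (125,243), nearer the robot's right. For tins there are grey ones on the cover at (288,207) and (330,218), row tins at (343,133) and (377,149), and the red look-alike at (261,184). The empty marks are at about (325,131) and (357,147), and the box is at (207,298). I'll compute rough positions and check them in a close crop.

Run:
```python
from h import *
C=cam("scene")
for n,u,v,z in [("cover",307,213,.03),("decoy",123,236,.03),("tin1top",288,201,.055),("tin2top",330,211,.055),("red",261,178,.05),("rowtin1",343,126,.11),("rowtin2",377,142,.11),("spot1",325,131,.06),("spot2",357,147,.06),("box",207,292,.055),("bosstl",191,264,.055),("r",251,300,.055),("b",221,333,.055),("l",165,292,.055),("punch",328,190,.04),("block",291,244,.018)]:
    print(n,ray(C,u,v,z).round(3))
im=cv2.imread("pics/scene0.png")[110:260,240:400]
cv2.imwrite("pics/crop.png",cv2.resize(im,None,fx=4,fy=4,interpolation=2)[:600,:640])
```

```text
cover [0.546 0.022 0.03 ]
decoy [ 0.211 -0.32   0.03 ]
tin1top [0.494 0.008 0.055]
tin2top [0.602 0.044 0.055]
red [0.382 0.038 0.05 ]
rowtin1 [0.482 0.293 0.11 ]
rowtin2 [0.593 0.29  0.11 ]
spot1 [0.424 0.296 0.06 ]
spot2 [0.535 0.291 0.06 ]
box [ 0.507 -0.331  0.055]
bosstl [ 0.424 -0.294  0.055]
r [ 0.601 -0.288  0.055]
b [ 0.6   -0.392  0.055]
l [ 0.429 -0.388  0.055]
punch [0.551 0.116 0.04 ]
block [ 0.566 -0.08   0.018]
```

View pics/crop.png

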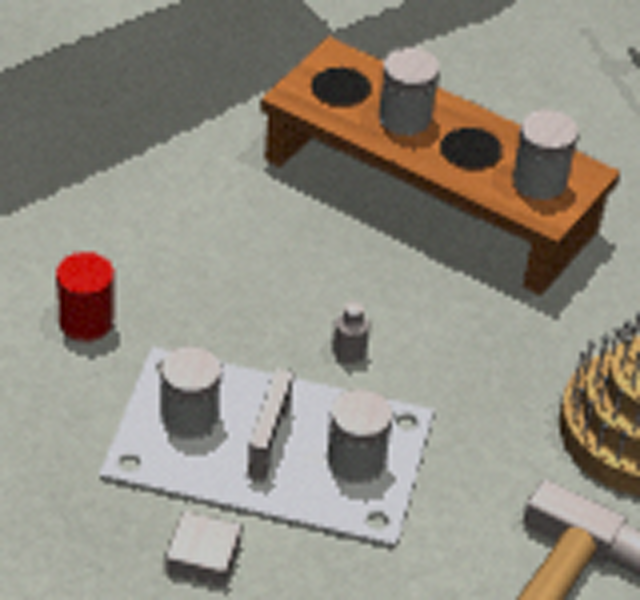

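The crop confirms the choice. The cover carries plain grey tins with tops at crop (190,370) and (360,412), the red tin is separate, and the empty marks are at crop (341,87) and (472,148). Now wrist looks over the cover, the shelf and the box.

Run:
```python
from h import *
import pickle
D={}
for n,p,y in [("box",[0.46,-0.335,0.42],np.pi/2),("shelf",[0.46,0.293,0.42],np.pi/2),("cover",[0.52,0.025,0.40],np.pi/2+.32)]:
    arm.move_pose(p,down(y)); arm.dwell(.3)
    C,im=shot("wrist","w_"+n+".png"); D[n]=(C,im)
    s=arm.read_state(); print(n,s["time_s"],s["position"].round(4),s["qpos"].round(2))
pickle.dump(D,open("D.pkl","wb"))
a=np.hstack([cv2.imread(f"pics/w_{n}.png") for n in("box","shelf")])
cv2.imwrite("pics/bs.png",cv2.resize(a,(800,300)))
```

```text
box 3.9583 [ 0.4601 -0.3349  0.42  ] [-0.67 -0.12  1.65 -0.    1.61 -2.25]
shelf 6.55 [0.4601 0.2928 0.42  ] [ 0.52 -0.17  1.7   0.    1.61 -1.05]
cover 7.9667 [0.52   0.0255 0.4   ] [ 0.   -0.22  1.77  0.    1.59 -1.89]
```

View pics/bs.png

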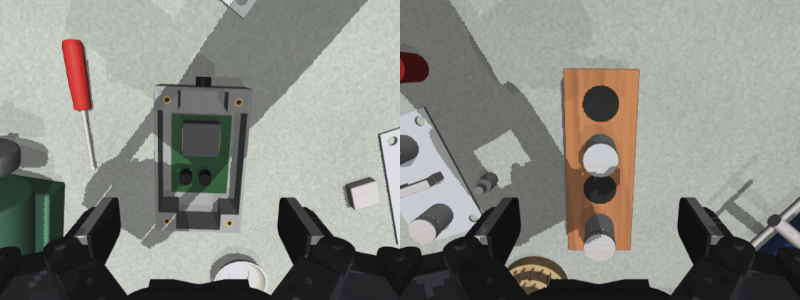

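View pics/w_cover.png

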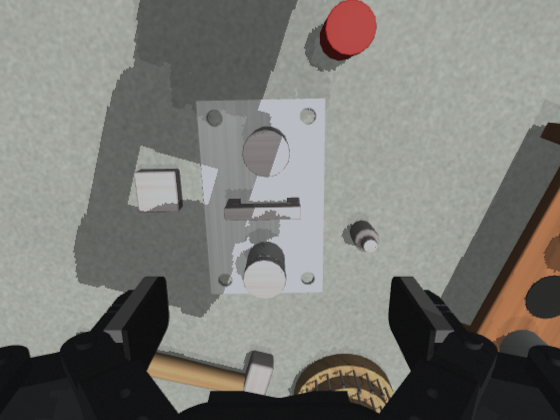

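The box view shows brass inserts at about (234,140), (335,143), (234,309) and (333,312) full size. On the shelf the marks are at (280,145) and, partly hidden, (279,263). In the cover view the holes are at (214,117), (308,115), (225,279) and (308,277), the tin tops at (266,152) and (265,277), and the bar at (262,209).

Run:
```python
from h import *
import pickle
D=pickle.load(open("D.pkl","rb"))
def cen(m,u,v,r):
    s=m[v-r:v+r+1,u-r:u+r+1]; n,l,st,c=cv2.connectedComponentsWithStats(s.astype(np.uint8)); k=1+np.argmax(st[1:,4]) if n>1 else 0
    return c[k]+[u-r,v-r],st[k,4]
C,im=D["box"]; h=cv2.cvtColor(im,cv2.COLOR_RGB2HSV)
m=(h[...,0]>8)&(h[...,0]<32)&(h[...,1]>90); m=cv2.morphologyEx(m.astype(np.uint8),cv2.MORPH_CLOSE,np.ones((5,5)))
P=[]
for u,v in [(234,140),(335,143),(234,309),(333,312)]:
    c,a=cen(m,u,v,10); p=ray(C,*c,.055); P.append(p); print("insert",c.round(1),a,p.round(4))
P=np.array(P); print("box ctr",P.mean(0).round(4),"yaw x",[np.arctan2(*(P[j]-P[i])[[1,0]]).round(4) for i,j in((0,2),(1,3))],"L",np.linalg.norm(P[2]-P[0]),np.linalg.norm(P[1]-P[0]))
C,im=D["shelf"]; g=im.max(2)
for u,v in [(280,145),(279,268)]:
    s=((g<60)*255).astype(np.uint8); c,a=cen(s,u,v,26); print("spot",c.round(1),a,ray(C,*c,.06).round(4))
h=cv2.cvtColor(im,cv2.COLOR_RGB2HSV); m=(h[...,0]<20)&(h[...,1]>120); m[:,:200]=0;m[:,350:]=0
ct=max(cv2.findContours(m.astype(np.uint8),0,2)[0],key=cv2.contourArea); bx=cv2.boxPoints(cv2.minAreaRect(ct)); print("shelf",[ray(C,*p,.06).round(4) for p in bx])
for u,v in [(280,222),(279,346)]: print("rowtin top",ray(C,u,v,.11).round(4))
C,im=D["cover"]; g=im.mean(2).astype(np.float32)
H=[]
for u,v in [(214,117),(308,115),(225,279),(308,277)]:
    s=g[v-12:v+13,u-12:u+13]; t=np.median(s)-22; c,a=cen(g<t,u,v,10); p=ray(C,*c,.003); H.append(p); print("hole",c.round(1),a,p.round(4))
H=np.array(H); print("cover ctr",H.mean(0).round(4),[np.arctan2(*(H[j]-H[i])[[1,0]]).round(4) for i,j in((0,2),(1,3))],np.linalg.norm(H[2]-H[0]),np.linalg.norm(H[1]-H[0]))
print("bar",ray(C,262.5,210,.04).round(4),"tins",ray(C,266,152,.055).round(4),ray(C,265,277,.055).round(4))
```

```text
insert [233.5 139.1] 100 [ 0.4204 -0.3743  0.055 ]
insert [334.  142.9] 101 [ 0.4237 -0.2865  0.055 ]
insert [233.2 308.9] 68 [ 0.588  -0.3803  0.055 ]
insert [323.8 311.5] 18 [ 0.5909 -0.2895  0.055 ]
box ctr [ 0.5057 -0.3326  0.055 ] yaw x [np.float64(-0.0354), np.float64(-0.0182)] L 0.16767276872408965 0.08791615408285541
spot [280.8 144.6] 1945 [0.4247 0.2946 0.06  ]
spot [279.2 264.7] 1406 [0.5375 0.2933 0.06  ]
shelf [array([0.6303, 0.2392, 0.06  ]), array([0.3844, 0.2514, 0.06  ]), array([0.3854, 0.3389, 0.06  ]), array([0.6317, 0.3464, 0.06  ])]
rowtin top [0.4785 0.2938 0.11  ]
rowtin top [0.5911 0.293  0.11  ]
hole [213.2 117.3] 185 [ 0.4855 -0.0508  0.003 ]
hole [307.8 115.4] 210 [0.4558 0.0332 0.003 ]
hole [223.5 279.5] 113 [0.6444 0.005  0.003 ]
hole [307.5 278.4] 135 [0.6148 0.0899 0.003 ]
cover ctr [0.5501 0.0193 0.003 ] [np.float64(0.3374), np.float64(0.3422)] 0.16835334285098094 0.08907160904609533
bar [0.5466 0.0191 0.04  ] tins [0.4936 0.0058 0.055 ] [0.6024 0.04   0.055 ]
```

Run:
```python
from h import *
Y=np.pi/2+.34; S=np.pi/2-.01
for p,d in [((.6024,.040),(.536,.2933)),((.4936,.0058),(.4237,.2945))]:
    arm.move_pose([*p,.28],down(Y)); arm.move_l([*p,.187],speed=.12)
    hand.set_gripper(0.0); s=arm.read_state(); print("grip",s["opening"],s["finger_force"],s["time_s"])
    if s["opening"]<.3: print("MISS"); break
    arm.move_l([*p,.35],speed=.2); arm.move_pose([*d,.34],down(S))
    arm.move_l([*d,.2435],speed=.12); s=arm.read_state(); print("at",s["position"].round(4),s["ft_force"].round(1))
    arm.move_l([*d,.2415],speed=.03); print(arm.read_state()["ft_force"].round(1))
    hand.set_gripper(.8); arm.move_l([*d,.34],speed=.2)
arm.move_pose([0.46,0.293,0.42],down(np.pi/2)); arm.dwell(.2)
C,im=shot("wrist","w_shelf2.png")
arm.move_pose([0.49,0.015,0.42],down(np.pi/2+.34)); arm.dwell(.2); C2,im2=shot("wrist","w_cover2.png")
import pickle; pickle.dump((C,im,C2,im2),open("D2.pkl","wb"))
cv2.imwrite("pics/v2.png",cv2.resize(np.hstack([im,im2])[:,:,::-1],(800,300))); print(arm.read_state()["time_s"])
```

```text
grip 0.44912211626015164 59.79537405073643 10.0333
at [0.5361 0.2932 0.2436] [ 0.3  0.3 -1.2]
[-1.3 -1.9  6.7]
grip 0.4503814121744225 59.775498658418655 16.7167
at [0.4238 0.2944 0.2434] [ 0.3  0.3 -0.5]
[-5.3 -4.2 13.8]
23.0917
```

View pics/v2.png

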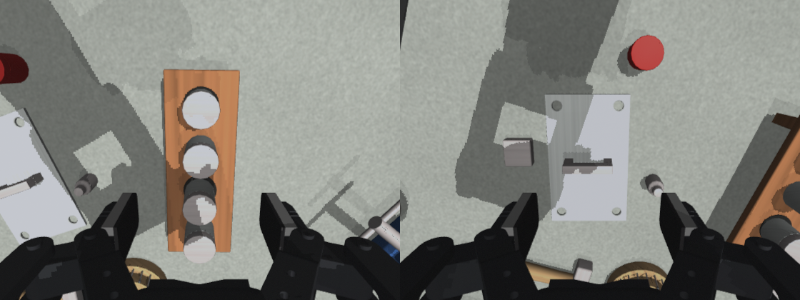

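All four tins stand in a straight row, with tops at x≈200 px in the half-size left picture. The cover is clear, with its bar at about (262,228) full size in the right one. Next I measure the cover and spot-check the tins.

Run:
```python
from h import *
import pickle
C1,i1,C,im=pickle.load(open("D2.pkl","rb"))
for u,v in [(201,109),(201,156),(200,209),(200,249)]: print("tin",ray(C1,u*1.4,v*1.4,.11).round(4))
g=im.mean(2); h=cv2.cvtColor(im,cv2.COLOR_RGB2HSV)
H=[]
for u,v in [(218,147),(302,147),(225,295),(302,295)]:
    s=g[v-11:v+12,u-11:u+12]; m=(s<np.median(s)-18).astype(np.uint8); m=cv2.morphologyEx(m,cv2.MORPH_CLOSE,np.ones((5,5)))
    n,l,st,c=cv2.connectedComponentsWithStats(m); k=1+np.argmax(st[1:,4]); q=c[k]+[u-11,v-11]; p=ray(C,*q,.004); H.append(p); print(q.round(1),st[k],p.round(4))
H=np.array(H); print(H.mean(0).round(4),[np.arctan2(*(H[j]-H[i])[[1,0]]).round(4) for i,j in((0,2),(1,3))])
# bluish-bright plate: corner check by edge profile along rows/cols
for v in (170,270): print(v,[int(x) for x in (im[v,190:330,2].astype(int)-im[v,190:330,0])][::3])
cv2.imwrite("pics/cc.png",cv2.resize(im[120:320,190:330,::-1],None,fx=3,fy=3,interpolation=0))
```

```text
tin [0.4235 0.2946 0.11  ]
tin [0.474  0.2948 0.11  ]
tin [0.5376 0.2938 0.11  ]
tin [0.5911 0.2939 0.11  ]
[218.9 147.8] [  5   4  15  16 185] [ 0.4857 -0.0499  0.004 ]
[306.2 147.5] [  8   4  15  16 190] [0.4558 0.0334 0.004 ]
[223.  293.7] [  0   0  19  18 176] [0.642  0.0027 0.004 ]
[303.  295.9] [  6   7  13  11 120] [0.6141 0.0896 0.004 ]
[0.5494 0.019  0.004 ] [np.float64(0.3248), np.float64(0.3412)]
170 [-3, -3, -3, -2, -3, 9, 10, 9, 10, 10, 1, 1, 2, 2, 1, 2, 2, 1, 2, 1, 1, 2, 2, 10, 10, 9, 9, 9, 9, 9, 10, 9, 9, 9, 10, 9, 9, 9, 9, 10, 9, 9, 9, 9, -3, -4, -3]
270 [-1, -1, -2, -2, -2, -1, -3, 1, 1, 1, 2, 2, 9, 9, 10, 9, 9, 9, 9, 9, 9, 10, 9, 9, 9, 8, 10, 9, 9, 9, 10, 9, 9, 10, 9, 9, 9, 9, 9, 10, 9, 9, 9, -2, -2, -3, -4]
```

View pics/cc.png

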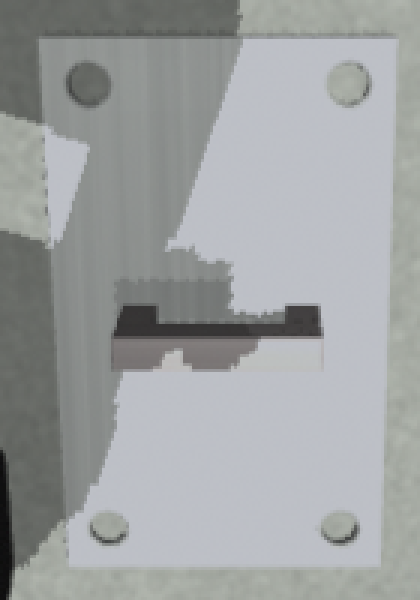

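Run:
```python
from h import *
import pickle
_,_,C,im=pickle.load(open("D2.pkl","rb"))
H=np.array([ray(C,u,v,.005) for u,v in [(219.3,148),(306,147.7),(226.3,295.3),(303.3,295.7)]])
b=ray(C,262.4,238,.04); w=H[2]+H[3]-H[0]-H[1]; yaw=np.arctan2(w[1],w[0]); c=H.mean(0)
print(H.round(4),c.round(4),b.round(4),yaw)
p=(c[:2]+b[:2])/2
if np.linalg.norm(c[:2]-b[:2])>.006: raise SystemExit("disagree")
hand.set_gripper(.6)
arm.move_pose([*p,.28],down(yaw)); arm.move_l([*p,.189],speed=.12)
hand.set_gripper(0.); s=arm.read_state(); print("grip",s["opening"],s["finger_force"],s["ft_force"].round(1))
arm.move_l([*p,.33],speed=.1); s=arm.read_state(); print(s["ft_force"].round(1),s["torque"].round(2),s["opening"])
arm.move_pose([.5059,-.3334,.33],down(-.036)); arm.move_l([.5059,-.3334,.275],speed=.1); arm.dwell(.5)
I={n:shot(n,n+"3.png") for n in("scene","side","wrist")}; pickle.dump(I,open("D3.pkl","wb")); s=arm.read_state(); print(s["time_s"],s["position"],s["qpos"].round(2))
a=cv2.resize(I["scene"][1][230:360,140:280],(400,371),interpolation=2); b=cv2.resize(I["side"][1][120:220,230:360],(400,308),interpolation=2)
o=np.zeros((371,800,3),np.uint8); o[:,:400]=a; o[:308,400:]=b; cv2.imwrite("pics/v3.png",o[:,:,::-1])
```

```text
[[ 0.4856 -0.0493  0.005 ]
 [ 0.456   0.0331  0.005 ]
 [ 0.6422  0.0069  0.005 ]
 [ 0.6133  0.0895  0.005 ]] [0.5493 0.0201 0.005 ] [0.5498 0.0202 0.04  ] 0.34449621248505763
grip 0.12801044377408982 59.71572518348694 [-0.8 -0.8  6. ]
[ 1.   0.4 -4.6] [ 0.02 -0.    0.02] 0.12679497911756762
30.4 [ 0.50589481 -0.33338158  0.27501145] [-0.62  0.03  1.74  0.    1.37 -0.59]
```

View pics/v3.png

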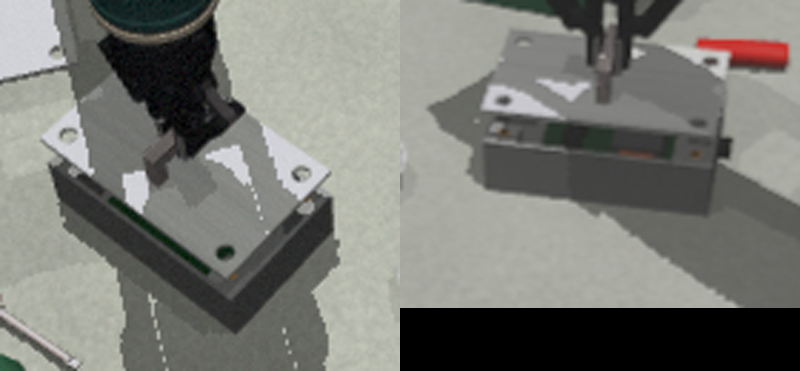

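View pics/wrist3.png

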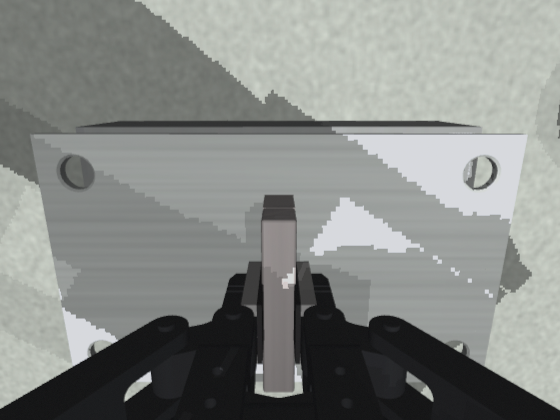

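The cover is held level about 31 mm above the rim. Its near holes are at (77,172) and (480,172) in the wrist view. The fit needs ±2 mm, so I back off to see the box inserts and the held cover's holes in one wrist image, which cancels the calibration bias.

Run:
```python
from h import *
import pickle
arm.move_l([.5059,-.3334,.33],speed=.1)
arm.move_pose([.5059,-.43,.50],down(-.036)); arm.dwell(.6)
C,im=shot("wrist","w4.png"); s=arm.read_state(); pickle.dump((C,im,s),open("D4.pkl","wb")); print(s["time_s"],s["position"].round(4))
h=cv2.cvtColor(im,cv2.COLOR_RGB2HSV); m=((h[...,0]>8)&(h[...,0]<32)&(h[...,1]>90)).astype(np.uint8); m=cv2.morphologyEx(m,cv2.MORPH_CLOSE,np.ones((5,5)))
n,l,st,c=cv2.connectedComponentsWithStats(m)
for i in range(1,n):
    if st[i,4]>15 and c[i,1]<200: print("brass",c[i].round(1),st[i,4],ray(C,*c[i],.055).round(4))
```

```text
32.55 [ 0.5059 -0.43    0.5   ]
brass [191.   28.8] 84 [ 0.4238 -0.2867  0.055 ]
brass [358.8  28.6] 77 [ 0.5914 -0.2925  0.055 ]
brass [196.6 119.1] 69 [ 0.4207 -0.3745  0.055 ]
brass [353.8 119.1] 62 [ 0.5883 -0.3804  0.055 ]
```

View pics/w4.png

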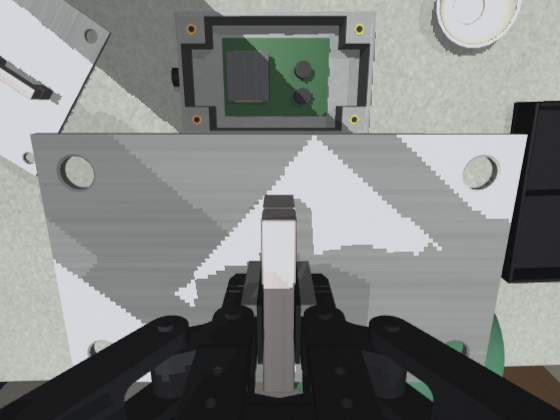

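All four inserts are seen, at (191,29), (359,29), (197,119) and (354,119), and they agree with the first look. The held cover's holes are at about (77,172) and (480,172). Now the cover's offset in the hand.

Run:
```python
from h import *
import pickle
C,im,s=pickle.load(open("D4.pkl","rb"))
d=cv2.medianBlur(im,5).astype(int); d=d[...,2]-d[...,1]
H=[]
for u,v in [(77,172),(480,172)]:
    r=26; m=(d[v-r:v+r+1,u-r:u+r+1]<0).astype(np.uint8); print("plate/hole d",np.median(d[v-40:v-30,u-10:u+10]),d[v,u])
    n,l,st,c=cv2.connectedComponentsWithStats(m); k=l[r,r]; q=c[k]+[u-r,v-r]
    p=ray(C,*q,.5-.189+.0025); H.append(p); print(q.round(1),st[k],p.round(4))
w=H[1]-H[0]; yaw=np.arctan2(w[1],w[0]); mid=(H[0]+H[1])/2; ctr=mid[:2]-.044*np.array([-np.sin(yaw),np.cos(yaw)])
print("cover yaw",yaw,"L",np.linalg.norm(w),"ctr-TCP",ctr-s["position"][:2])
```

```text
plate/hole d -2.0 -8
[ 77.2 172. ] [   0    0   53   53 2745] [ 0.4241 -0.3832  0.3135]
plate/hole d 5.0 -9
[480.7 172.7] [   9    9   38   37 1050] [ 0.5917 -0.3894  0.3135]
cover yaw -0.03715788692127897 L 0.16770438220929193 ctr-TCP [ 0.00037357 -0.0003087 ]
```

Run:
```python
from h import *
import pickle
C,im,s=pickle.load(open("D4.pkl","rb"))
d=cv2.medianBlur(im,5).astype(int); d=d[...,2]-d[...,1]
for u,v in [(77,172),(480,172)]:
    r=26; n,l,st,c=cv2.connectedComponentsWithStats((d[v-r:v+r+1,u-r:u+r+1]<-4).astype(np.uint8)); k=l[r,r]; print((c[k]+[u-r,v-r]).round(1),st[k])
q=down(-.0335)
arm.move_pose([.5057,-.3332,.34],q); arm.move_l([.5057,-.3332,.259],speed=.08); arm.dwell(.6)
s=arm.read_state(); print(s["time_s"],s["position"].round(4),s["opening"],s["finger_force"],s["ft_force"].round(1),s["torque"].round(2))
# relative check: brass seen through/near holes, hole centres in wrist view at final pose
C,im=shot("wrist","w5.png"); d=cv2.medianBlur(im,3).astype(int)
h=cv2.cvtColor(im,cv2.COLOR_RGB2HSV); m=((h[...,0]>8)&(h[...,0]<32)&(h[...,1]>90)).astype(np.uint8)
n,l,st,c=cv2.connectedComponentsWithStats(m)
for i in range(1,n):
    if st[i,4]>15: print("brass",c[i].round(1),st[i],ray(C,*c[i],.055).round(4))
S,ims=shot("scene","s5.png"); c_,s_=np.cos(-.0347),np.sin(-.0347)
for sx in(-1,1):
  for sy in(-1,1):
    X=np.array([.50605+c_*.084*sx-s_*.044*sy,-.3335+s_*.084*sx+c_*.044*sy,.055]); print("thread",X.round(4),"wrist px",proj(C,X).round(1),"hole px",proj(C,X+[0,0,.02]).round(1),proj(C,X+[0,0,.015]).round(1))
shot("side","d5.png")
```

```text
[ 79.3 171.4] [ 14  10  29  31 680]
[477.1 171.5] [  9   9  29  35 723]
35.0917 [ 0.5057 -0.3332  0.259 ] 0.12266347455413112 58.45838248729706 [-0.5 -0.3 -3.9] [-0.02 -0.01  0.02]
brass [468.4 168. ] [464 161   9  14  56] [ 0.5948 -0.2937  0.055 ]
brass [ 89.5 167.9] [ 87 162   7  12  38] [ 0.4203 -0.2879  0.055 ]
thread [ 0.4206 -0.3746  0.055 ] wrist px [119.1 330.9] hole px [102.1 355.6] [106.7 348.9]
thread [ 0.4236 -0.2866  0.055 ] wrist px [ 96.3 164.9] hole px [ 73.6 173.1] [ 79.8 170.9]
thread [ 0.5885 -0.3804  0.055 ] wrist px [437.9 331.4] hole px [454.9 356.2] [450.3 349.5]
thread [ 0.5915 -0.2924  0.055 ] wrist px [461.5 165.6] hole px [484.2 173.8] [478.  171.6]
```

The refined hole centres agree with the prediction to about 0.3 mm. The brass slivers seen through the two holes visible to the wrist camera sit symmetrically, where they should be.

```bash
python3 -c "
from h import *
print(workorder.hand_in())"
```

```text
the job is handed in; nothing more can be done
None
```

I handed the job in: both tins stand on the two empty marks, and the arm is holding the cover level about 15 mm above the box. By measurement the holes line up with the inserts to about 0.3 mm, though I could check only two of the four directly. The arm took about 35 s of the 72 s allowed, and hand-in gave no verdict.

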